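# Sweep the discarded lids into the catch bay

### The arm

A 6-joint arm with a two-finger parallel gripper is mounted at the origin on the work surface. World frame = base frame: x ahead of the robot, y to its left, z up, the work surface at z = 0. Lengths are in m, angles in rad, forces in N, time in s.
With the tool pointing down it reaches from about 0.35 to 0.975 m from the base axis. Payload 4.9 kg.
Tool frame: the origin (TCP) lies at the very end of the fingers, on their centre line; the grasp point (between the pads) lies 19 mm behind it; x points along the fingers, y is the direction in which the jaws open and shut, and the axes are right-handed (so a half turn about x gives the same grasp; the last joint's range is limited). The gripper opens to 85 mm and grips with 20 to 120 N. Pads are 22 mm wide; open, the fingers measure 114 mm over their backs; the gripper's body (76 mm by 85 mm) begins 54 mm behind the grasp point. The pads swing forward as they close: fully open they stand 13 mm farther back than shut.
Start: joints at [-1.319, 0.053, 1.613, -0, 1.476, -0.119], TCP at [0.226, -0.583, 0.231] pointing down, gripper open.
Joint ranges: [-3.01, 3.01], [-1.01, 2.22], [0.06, 2.58], [-1.02, 4.17], [0.09, 2.62], [-3.14, 3.14]. Speed limits (rad/s): [2.57, 2.57, 3.14, 3.14, 3.14, 3.14].

### API

Orientations are given as a unit quaternion [w, x, y, z].
In Python, from plant import manip gives the robot as it stands.
- The arm moves only by the tool play_rows, never from a script. Its argument "plan" is a list of rows, each a list of 5 numbers: the shift along the tool's x, y, z in mm, then the turn about the tool's x in rad, then the closure, from -1 (fully open) to 1 (shut). A call has 1 to 8 rows; each row is the pose to reach, as a shift and turn from the pose commanded when the call began, along the tool's axes at that moment; what a row does not reach only later rows make up. A row lasts 1/8 s, in which the tool goes at most 62.5 mm and 10.7 degrees, less where a joint would pass 70% of its speed; a pose out of reach is approached as far as the arm can. A call with a gripper value outside its range is refused whole. The fingers move at their own pace and stop on an object; the grip force is fixed at half the most. Time passes only in rows, so rows that repeat a pose let the fingers close. It gives the time, the measured TCP pose, the force and the opening at its end, in the units of the state.
- manip.state(): the state, without advancing time (a new reading comes with each control period).
- manip.grab_frame(name): name is "scene" or "top" or "wrist"; returns a dict with "img" (384x512x3 uint8, red, green, blue), "range_z" (384x512 float32, m along the optical axis (not along the pixel's ray), 0 where there is no reading), "fx", "fy", "cx", "cy" (pixels), "origin" and "rotation" of the camera in the world. Camera axes: x right, y up, looking along -z (the intrinsics and any distortion apply to the point x, -y, -z); pixel columns grow to the right and rows downward; lengths in m; the calibration is good to about 2 mm. A picture is of the moment at which its call begins.
- manip.job_done(): hands the job in, once; it reports no verdict.
The state is a dict: "time": time; "joint_pos": joint angles; "joint_vel": joint speeds; "joint_efforts": joint torques, N m; "tool_pos": TCP position; "tool_rot": TCP orientation; "contact_force": force on the tool from outside, world axes, zero at the start; "ft_torque": the same for the moment, N m; "gripper_width": opening from 0.0 (shut) to 1.0 (fully open).
Only numpy, scipy, OpenCV 4.12 (cv2) and the standard library are available. Lean on these libraries where they do the work, as an engineer would, in place of code of your own. Each camera call takes 0.05 s, during which the arm holds its last target. There are 200 camera calls.

### The job

Clear the culture bench: with the fingertips, sweep the three loose orange jar lids along the bench into the green-floored steel catch bay, so that each lies flat and wholly inside its mouth. Push them steadily, without picking any up or flicking them, and leave the jar, the dish and the tool canister where they stand.

Things in the scene. Friction and masses are not known exactly. Their poses are not given: they have to be found in the camera images.
- lid1_center (a point): loose round orange jar lid with a yellow top disc, one of three alike, lying flat on the bench: 44 mm across, 16 mm high, about 25 g, solid and slides freely. The point is its centre, 8 mm above the bench; z is its axis, x and y are arbitrary
- lid2_center (a point): loose round orange jar lid with a yellow top disc, one of three alike, lying flat on the bench: 44 mm across, 16 mm high, about 25 g, solid and slides freely. The point is its centre, 8 mm above the bench; z is its axis, x and y are arbitrary
- lid3_center (a point): loose round orange jar lid with a yellow top disc, one of three alike, lying flat on the bench: 44 mm across, 16 mm high, about 25 g, solid and slides freely. The point is its centre, 8 mm above the bench; z is its axis, x and y are arbitrary
- bay: catch bay fixed to the bench: three upright dark steel walls (5 mm thick, 30 mm high) round a green floor that is level with the bench, no lip or step; the fourth side is the open mouth. Inside it measures 200 mm along its x (from -100 to +100) and 130 mm along its y. The origin is on the bench at the middle of the mouth line; +y points from the mouth into the bay, the back wall's inner face is at y = 130 mm
- jar: closed glass culture jar with a white lid, standing loose on the bench, 54 mm across, 62 mm high, about 120 g; to be left alone. Origin at the centre of its underside, z up
- dish: open steel dish standing loose on the bench, 90 mm across, 30 mm high; to be left alone. Origin at the centre of its underside, z up
- canister: steel canister of hand tools standing loose on the bench, 56 mm across, tool handles up to 130 mm high; to be left alone. Origin at the centre of its underside, z up

How it is judged:
At the end, for the whole second after the job is handed in: all three lids lie flat (within 0.15 rad) and at rest on the bench inside the bay's walls, each centre at least 20 mm past the mouth line; the jar, dish and canister upright (within 0.2 rad) and within 15 mm of where they stood (y of lid1_center in the frame of bay between 0.02 and 0.13 m and x of lid1_center in the frame of bay between -0.1 and 0.1 m and height (world z) of each of lid1_center, lid2_center, lid3_center below 0.012 m and angle between each of lid1_center, lid2_center, lid3_center's own z axis and vertical below 0.15 rad and linear speed of each of lid1, lid2, lid3 below 0.01 m/s and y of lid2_center in the frame of bay between 0.02 and 0.13 m and x of lid2_center in the frame of bay between -0.1 and 0.1 m and y of lid3_center in the frame of bay between 0.02 and 0.13 m and x of lid3_center in the frame of bay between -0.1 and 0.1 m and not (distance of jar from where it was at the start of the episode above 0.015 m or angle between jar's own z axis and vertical above 0.2 rad) and not (distance of dish from where it was at the start of the episode above 0.015 m or angle between dish's own z axis and vertical above 0.2 rad) and not (distance of canister from where it was at the start of the episode above 0.015 m or angle between canister's own z axis and vertical above 0.2 rad)); the robot touches nothing.
It fails at once if a lid is lifted off the bench (its centre rises above 28 mm) instead of being swept (height (world z) of any of lid1_center, lid2_center, lid3_center above 0.028 m).
It fails at once if a lid is flicked (faster than 0.8 m/s) (linear speed of any of lid1, lid2, lid3 above 0.8 m/s).
It fails at once if the closed culture jar is shifted more than 15 mm or tipped (distance of jar from where it was at the start of the episode above 0.015 m or angle between jar's own z axis and vertical above 0.2 rad).
It fails at once if the steel dish is shifted more than 15 mm or tipped (distance of dish from where it was at the start of the episode above 0.015 m or angle between dish's own z axis and vertical above 0.2 rad).
It fails at once if the steel tool canister is shifted more than 15 mm or tipped (distance of canister from where it was at the start of the episode above 0.015 m or angle between canister's own z axis and vertical above 0.2 rad).
It also fails if it takes over 72 s, if anything falls off the work surface, if the arm or the gripper's body presses on something with over 40 N, if the wrist force passes 120 N, or if a joint passes its speed limit or range.

## Working session

There is one attempt and no reset: what is moved stays moved. The work goes in short steps, Python scripts to look and compute and a tool call to move; the robot and the scene stay as the last step left them, time stands still between calls to the robot, and variables do not carry over. Pictures are saved under pics/ and viewed, about 8 in all and at most 12, crops included, and the job is handed in when it is done.

Besides the shell and the picture viewer there is one more tool, called after ">>>" as name(argument=value, ...), one argument or row to a line, values as JSON. play_rows: Moves the arm, as the interface text tells. Its arguments: {"type":"object","properties":{"plan":{"type":"array"}},"required":["plan"]}

```bash
mkdir -p pics; ls; python3 - <<'E'
from plant import manip
import cv2,numpy as np
s=manip.state(); print({k:np.round(v,3) for k,v in s.items()})
ims=[]
for n in("top","scene"):
    f=manip.grab_frame(n); np.savez(n+"0.npz",**f); print(n,f["fx"],f["fy"],f["cx"],f["cy"],np.round(f["origin"],3),np.round(f["rotation"],3), [k for k in f])
    cv2.imwrite(f"pics/{n}0.png",f["img"][:,:,::-1])
E
```

```text
pics
{'time': np.float64(0.0), 'joint_pos': array([-1.319,  0.053,  1.614, -0.   ,  1.476, -0.119]), 'joint_vel': array([-0.001, -0.002,  0.001,  0.001,  0.002, -0.001]), 'joint_efforts': array([ 1.0000e-03, -3.9369e+01, -3.7017e+01, -0.0000e+00,  7.0000e-03,
       -0.0000e+00]), 'tool_pos': array([ 0.226, -0.582,  0.23 ]), 'tool_rot': array([-0.13 , -0.695, -0.131,  0.695]), 'contact_force': array([ 0.156,  0.532, -0.759]), 'ft_torque': array([-0.004, -0.041,  0.023]), 'gripper_width': np.float64(1.0)}
top 399.0561216937158 399.0561216937158 260.5175600344026 189.17114395433057 [ 0.523 -0.006  0.882] [-0.697 -0.037  0.033  0.716] ['img', 'range_z', 'fx', 'fy', 'cx', 'cy', 'origin', 'rotation']
scene 374.3046346338698 374.3046346338698 257.90187184263726 199.85922054259572 [0.857 0.347 0.608] [0.302 0.103 0.318 0.893] ['img', 'range_z', 'fx', 'fy', 'cx', 'cy', 'origin', 'rotation']
```

View pics/top0.png

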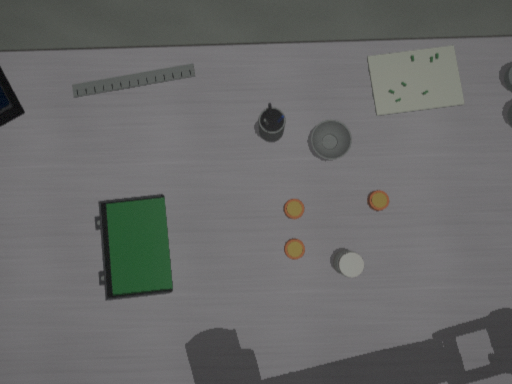

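View pics/scene0.png

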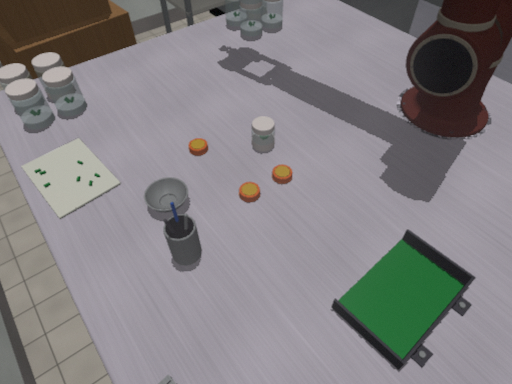

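The top view shows lids at about (294,209), (294,249) and (378,200), the jar at (350,264), dish at (330,140) and canister at (272,122). The bay is at (139,245) with its mouth facing right. The scene view agrees with this layout.

```bash
cat > h.py <<'E'
import numpy as np,cv2
from scipy.spatial.transform import Rotation as R
def rot(q): return R.from_quat([q[1],q[2],q[3],q[0]]).as_matrix()
def ray(f,uv,z):
    uv=np.atleast_2d(uv).astype(float)
    d=np.c_[(uv[:,0]-f["cx"])/f["fx"],-(uv[:,1]-f["cy"])/f["fy"],-np.ones(len(uv))]@rot(f["rotation"]).T
    o=np.array(f["origin"]); return (o+d*((z-o[2])/d[:,2])[:,None])[:,:2]
def blobs(mask,amin):
    c,_=cv2.findContours(mask.astype(np.uint8),cv2.RETR_EXTERNAL,cv2.CHAIN_APPROX_NONE)
    return [k for k in c if cv2.contourArea(k)>amin]
def orange(f):
    h=cv2.cvtColor(np.ascontiguousarray(f["img"]),cv2.COLOR_RGB2HSV); return cv2.inRange(h,(3,120,80),(32,255,255))>0
def green(f):
    h=cv2.cvtColor(np.ascontiguousarray(f["img"]),cv2.COLOR_RGB2HSV); return cv2.inRange(h,(45,120,40),(85,255,255))>0
def lids(f,amin=60):
    r=[]
    for c in blobs(orange(f),amin):
        p=ray(f,c[:,0],0.012); (x,y),rad=cv2.minEnclosingCircle(p.astype(np.float32)); r.append((x,y,rad))
    return np.array(r)
def tool(s): return s["tool_pos"],rot(s["tool_rot"])
E
python3 - <<'E'
from h import *
for n in("top","scene"):
    f=dict(np.load(n+"0.npz")); print(n,"lids\n",np.round(lids(f),4))
    g=max(blobs(green(f),200),key=cv2.contourArea)
    P=ray(f,g[:,0],0.0); r=cv2.minAreaRect((P*1000).astype(np.float32)); print("bay",r,np.round(cv2.boxPoints(r)))
    # other objects via depth: world points
    v,u=np.mgrid[:384,:512]; z=f["range_z"]
    d=np.stack([(u-f["cx"])/f["fx"],-(v-f["cy"])/f["fy"],-np.ones_like(u,float)],-1)*z[...,None]
    W=d@rot(f["rotation"]).T+f["origin"]
    m=(z>0)&(W[...,2]>.02)&(W[...,2]<.2)&(W[...,0]>.25)&(W[...,0]<.85)&(abs(W[...,1])<.45)
    for c in blobs(m,40):
        k=np.zeros((384,512),np.uint8); cv2.drawContours(k,[c],-1,1,-1); p=W[(k>0)&m]
        print("obj",np.round(p.min(0),3),np.round(p.max(0),3))
    print("bench z",np.median(W[...,2][(z>0)&(abs(W[...,2])<.05)]))
from plant import manip
p,T=tool(manip.state()); print(p,np.round(T,3))
E
```

```text
top lids
 [[ 0.48   -0.0712  0.0213]
 [ 0.5667 -0.073   0.0212]
 [ 0.5796 -0.2584  0.0213]]
bay ((495.0632019042969, 270.2880859375), (199.5264129638672, 128.33306884765625), 5.236660957336426) [[390. 325.]
 [402. 197.]
 [600. 215.]
 [589. 343.]]
obj [ 0.422 -0.205  0.02 ] [ 0.474 -0.153  0.066]
obj [0.384 0.195 0.02 ] [0.602 0.346 0.035]
obj [ 0.669 -0.201  0.02 ] [ 0.756 -0.114  0.036]
obj [ 0.716 -0.056  0.021] [ 0.771 -0.002  0.13 ]
bench z 0.0012515755025649944
scene lids
 [[ 0.5703 -0.0706  0.0265]
 [ 0.4834 -0.0685  0.0267]
 [ 0.5829 -0.2529  0.0282]
 [ 0.62   -1.0292  0.1995]]
bay ((489.6611328125, 268.5877990722656), (186.76968383789062, 129.1504364013672), 4.7895965576171875) [[391. 325.]
 [402. 196.]
 [588. 212.]
 [577. 341.]]
obj [0.387 0.195 0.02 ] [0.607 0.345 0.033]
obj [ 0.671 -0.203  0.02 ] [ 0.774 -0.001  0.129]
obj [ 0.425 -0.207  0.02 ] [ 0.477 -0.154  0.063]
bench z -0.0002597177527199346
[ 0.22635247 -0.58197735  0.23017565] [[-0.     0.362 -0.932]
 [ 0.002 -0.932 -0.362]
 [-1.    -0.002 -0.   ]]
```

>>> play_rows(
  plan=[
    [4,-38,-45,-0.14,0.3],
    [10,-76,-90,-0.29,0.3],
    [18,-114,-136,-0.43,0.3],
    [26,-152,-182,-0.57,0.3],
    [36,-190,-227,-0.72,0.3],
    [46,-228,-273,-0.86,0.3],
    [54,-266,-319,-1.0,0.3],
    [60,-304,-365,-1.15,0.3],
  ],
)

```text
time: 1.1
tool_pos: [0.4568, -0.1649, 0.1706]
tool_rot: [-0.488, -0.511, -0.489, 0.511]
contact_force: [0.0, -0.1, 0.3]
gripper_width: 0.349
```

```bash
cat > go.py <<'E'
# usage: go.py bx by z : shift (mm, tool axes) and turn from here to a bay-frame target in mm
import sys
from h import *
from plant import manip
O=np.array([.501,.206]);a=np.radians(5.2);X=np.array([np.cos(a),np.sin(a)]);Y=np.array([-np.sin(a),np.cos(a)])
s=manip.state();p,T=tool(s)
bay=lambda q:np.round([(q-O)@X*1000,(q-O)@Y*1000],1)
print("t",s["time"],"bay",bay(p[:2]),"z",round(p[2]*1000,1),"w",round(s["gripper_width"],3),"F",np.round(s["contact_force"],1),"down",np.round(T[:,0],3))
bx,by,z=map(float,sys.argv[1:4]); w=np.r_[O+X*bx/1000+Y*by/1000,z/1000]
jd=T[:2,1]; d=np.arctan2(jd[0]*X[1]-jd[1]*X[0],jd@X); print("shift",np.round(T.T@(w-p)*1000,1),"turn",round(-d,3))
if len(sys.argv)>4:
    f=manip.grab_frame("top"); print([list(bay(l[:2]))+[round(l[2]*1000,1)] for l in lids(f)])
    cv2.imwrite(sys.argv[4],f["img"][:,:,::-1]) if sys.argv[4]!="-" else 0
E
python3 go.py -46 -318 150 -
```

```text
t 1.1 bay [ -77.7 -365.4] z 170.6 w 0.349 F [ 0.  -0.1  0.3] down [-0.  0. -1.]
shift [ 20.6  25.  -51.2] turn -0.136
[[np.float64(-46.4), np.float64(-273.6), np.float64(20.7)], [np.float64(40.0), np.float64(-283.8), np.float64(21.2)], [np.float64(36.2), np.float64(-469.6), np.float64(21.3)]]
```

>>> play_rows(
  plan=[
    [10,12,-26,-0.07,0.3],
    [30,25,-51,-0.136,0.3],
    [65,25,-51,-0.136,0.3],
    [100,25,-51,-0.136,0.3],
    [130,25,-51,-0.136,0.3],
    [150,25,-51,-0.136,0.3],
    [162,25,-51,-0.136,0.3],
    [165,25,-51,-0.136,0.3],
  ],
)

```text
time: 2.15
tool_pos: [0.4835, -0.1171, 0.0056]
tool_rot: [0.521, 0.478, 0.521, -0.478]
contact_force: [0.2, 0.4, -0.1]
gripper_width: 0.352
```

```bash
python3 go.py -46 -318 5; python3 - <<'E'
from plant import manip;import cv2
cv2.imwrite("pics/s1.png",manip.grab_frame("scene")["img"][:,:,::-1])
E
```

```text
t 2.15 bay [ -46.7 -320.1] z 5.6 w 0.352 F [ 0.2  0.4 -0.1] down [-0.001  0.001 -1.   ]
shift [ 0.6  0.7 -2.1] turn -0.005
```

View pics/s1.png

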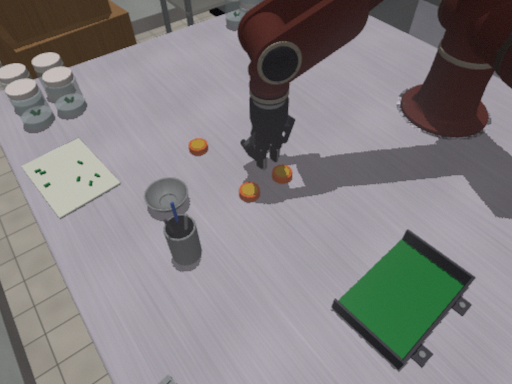

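The fingertips are at (268,155), just behind the near-base lid at (282,174), and its neighbour at (249,191) is clear. Starting the push.

>>> play_rows(
  plan=[
    [2,0,-6,-0.005,0.3],
    [2,1,-13,-0.005,0.3],
    [2,1,-22,-0.005,0.3],
    [2,1,-36,-0.005,0.3],
    [2,1,-54,-0.005,0.3],
    [2,1,-74,-0.005,0.3],
    [2,1,-92,-0.005,0.3],
    [2,1,-105,-0.005,0.3],
  ],
)

```text
time: 3.2
tool_pos: [0.4758, -0.0112, 0.0043]
tool_rot: [0.522, 0.476, 0.522, -0.476]
contact_force: [0.5, 0.3, 0.8]
gripper_width: 0.351
```

```bash
python3 go.py -46 48 5 pics/t1.png; python3 -c "
import cv2;i=cv2.imread('pics/t1.png')[90:320,80:430];cv2.imwrite('pics/t1c.png',cv2.resize(i,None,fx=2.2,fy=2.2))"
```

```text
t 3.2 bay [ -44.8 -214. ] z 4.3 w 0.351 F [0.5 0.3 0.8] down [-0. -0. -1.]
shift [  -0.7   -0.9 -262. ] turn 0.001
[[np.float64(39.8), np.float64(-283.7), np.float64(21.2)], [np.float64(36.2), np.float64(-469.6), np.float64(21.3)]]
```

View pics/t1c.png

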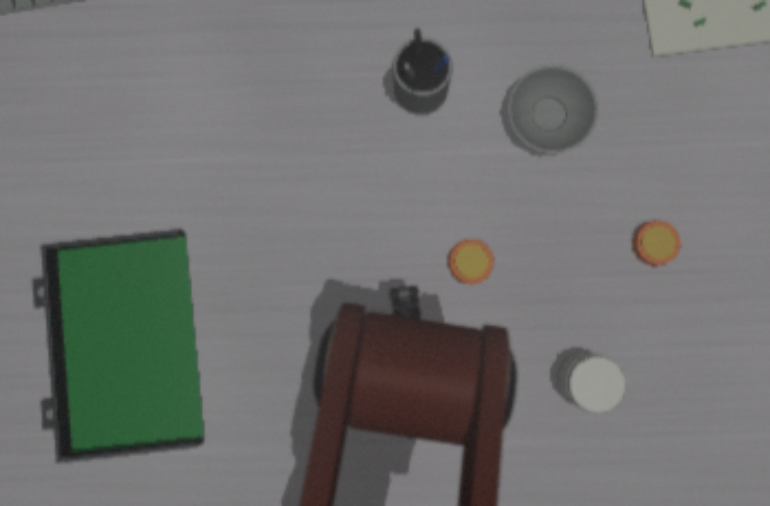

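The arm hides the pushed lid in the top view; the other two lids, the jar, dish and canister have not moved. I'll track the pushed lid with the scene camera.

```bash
sed -i 's/f=manip.grab_frame("top")/f=manip.grab_frame(sys.argv[5] if len(sys.argv)>5 else "top")/' go.py; python3 go.py -46 48 5 - scene;  python3 go.py -46 48 5 - wrist
```

```text
t 3.25 bay [ -45. -213.] z 4.1 w 0.349 F [ 0.4  1.  -0.2] down [-0.     0.001 -1.   ]
shift [  -0.6   -0.6 -261. ] turn 0.002
[[np.float64(-40.1), np.float64(-182.2), np.float64(26.4)], [np.float64(43.6), np.float64(-281.5), np.float64(26.5)], [np.float64(40.0), np.float64(-464.5), np.float64(28.2)], [np.float64(-670.2), np.float64(-529.0), np.float64(279.1)], [np.float64(7.0), np.float64(-1253.6), np.float64(203.4)]]
t 3.3 bay [ -44.9 -213.9] z 4.1 w 0.348 F [-0.2 -0.8 -0.5] down [-0.  0. -1.]
shift [  -0.8   -0.5 -261.9] turn 0.002
[[np.float64(19.7), np.float64(-282.5), np.float64(11.3)], [np.float64(29.6), np.float64(-262.8), np.float64(8.4)], [np.float64(-46.0), np.float64(-185.4), np.float64(23.5)]]
```

>>> play_rows(
  plan=[
    [0,0,-8,0,0.3],
    [0,0,-22,0,0.3],
    [0,0,-42,0,0.3],
    [0,0,-66,0,0.3],
    [0,0,-90,0,0.3],
    [0,0,-114,0,0.3],
    [0,0,-134,0,0.3],
    [0,0,-148,0,0.3],
  ],
)

```text
time: 4.35
tool_pos: [0.4623, 0.136, 0.0043]
tool_rot: [0.522, 0.477, 0.522, -0.477]
contact_force: [0.1, -1.0, -0.1]
gripper_width: 0.348
```

```bash
python3 go.py -46 48 5 - wrist
```

```text
t 4.35 bay [-44.9 -66.2] z 4.3 w 0.348 F [ 0.1 -1.  -0.1] down [-0.  0. -1.]
shift [  -0.7   -1.  -114.2] turn 0.001
[[np.float64(-46.1), np.float64(-39.0), np.float64(23.6)]]
```

>>> play_rows(
  plan=[
    [0,0,-8,0,0.3],
    [0,0,-22,0,0.3],
    [0,0,-42,0,0.3],
    [0,0,-64,0,0.3],
    [0,0,-84,0,0.3],
    [0,0,-100,0,0.3],
    [0,0,-110,0,0.3],
    [0,0,-116,0,0.3],
  ],
)

```text
time: 5.4
tool_pos: [0.452, 0.2508, 0.0043]
tool_rot: [0.522, 0.477, 0.522, -0.477]
contact_force: [0.2, -0.3, -0.1]
gripper_width: 0.349
```

```bash
python3 go.py 38 -330 100 - wrist
```

```text
t 5.4 bay [-44.8  49. ] z 4.3 w 0.349 F [ 0.2 -0.3 -0.1] down [-0. -0. -1.]
shift [-95.6  82.6 379.1] turn 0.0
[[np.float64(-45.7), np.float64(76.2), np.float64(24.0)]]
```

>>> play_rows(
  plan=[
    [0,0,20,0,0.3],
    [-40,2,32,0,0.3],
    [-80,10,60,0,0.3],
    [-95,24,115,0,0.3],
    [-95,40,172,0,0.3],
    [-95,56,230,0,0.3],
    [-95,72,288,0,0.3],
    [-95,84,345,0,0.3],
  ],
)

```text
time: 6.45
tool_pos: [0.5674, -0.088, 0.0995]
tool_rot: [0.522, 0.477, 0.522, -0.477]
contact_force: [-0.2, 1.1, -0.7]
gripper_width: 0.354
```

```bash
python3 go.py 39 -325 4 - scene
```

```text
t 6.45 bay [  39.5 -298.8] z 99.5 w 0.354 F [-0.2  1.1 -0.7] down [ 0.001 -0.    -1.   ]
shift [95.5 -0.5 26.2] turn -0.001
[[np.float64(-40.6), np.float64(77.5), np.float64(26.8)], [np.float64(44.5), np.float64(-281.1), np.float64(25.7)], [np.float64(40.0), np.float64(-464.5), np.float64(28.2)], [np.float64(7.6), np.float64(-1246.2), np.float64(201.6)]]
```

>>> play_rows(
  plan=[
    [0,0,18,0,0.3],
    [10,0,28,0,0.3],
    [40,0,28,0,0.3],
    [70,0,28,0,0.3],
    [88,0,28,0,0.3],
    [95,0,28,0,0.3],
    [95,0,22,0,0.3],
    [95,0,16,0,0.3],
  ],
)

```text
time: 7.5
tool_pos: [0.5694, -0.1013, 0.0056]
tool_rot: [0.523, 0.477, 0.522, -0.476]
contact_force: [-0.2, 0.0, -0.8]
gripper_width: 0.347
```

```bash
python3 go.py 58 48 4 - wrist
```

```text
t 7.5 bay [  40.3 -312.2] z 5.6 w 0.347 F [-0.2  0.  -0.8] down [ 0.002 -0.001 -1.   ]
shift [   1.3   17.9 -360.2] turn 0.0
[[np.float64(38.5), np.float64(-284.5), np.float64(23.6)]]
```

Now at contact with lid 2. Pushing it in with a slight drift to bay x +58.

>>> play_rows(
  plan=[
    [1,0,-8,0,0.3],
    [1,1,-22,0,0.3],
    [1,2,-42,0,0.3],
    [1,3,-66,0,0.3],
    [1,5,-90,0,0.3],
    [1,6,-114,0,0.3],
    [1,7,-138,0,0.3],
    [1,8,-160,0,0.3],
  ],
)

```text
time: 8.55
tool_pos: [0.5614, 0.0606, 0.0033]
tool_rot: [0.522, 0.477, 0.523, -0.477]
contact_force: [-0.1, 0.5, 0.6]
gripper_width: 0.348
```

```bash
python3 go.py 58 48 4 - wrist
```

```text
t 8.55 bay [  47.  -150.3] z 3.3 w 0.348 F [-0.1  0.5  0.6] down [-0.  0. -1.]
shift [  -0.7   11.2 -198.3] turn 0.001
[[np.float64(45.7), np.float64(-123.2), np.float64(23.6)]]
```

>>> play_rows(
  plan=[
    [-1,1,-10,0,0.3],
    [-1,2,-28,0,0.3],
    [-1,4,-50,0,0.3],
    [-1,5,-74,0,0.3],
    [-1,7,-98,0,0.3],
    [-1,9,-122,0,0.3],
    [-1,11,-142,0,0.3],
    [-1,12,-156,0,0.3],
  ],
)

```text
time: 9.6
tool_pos: [0.5596, 0.2162, 0.0043]
tool_rot: [0.522, 0.477, 0.522, -0.477]
contact_force: [-1.1, -0.7, 0.6]
gripper_width: 0.347
```

>>> play_rows(
  plan=[
    [0,0,-8,0,0.3],
    [0,0,-20,0,0.3],
    [0,0,-32,0,0.3],
    [0,0,-40,0,0.3],
    [0,0,-43,0,0.3],
    [0,0,-43,0,0.3],
    [0,0,-30,0,0.3],
    [-10,0,-20,0,0.3],
  ],
)

```text
time: 10.6
tool_pos: [0.5571, 0.2334, 0.0136]
tool_rot: [0.522, 0.476, 0.522, -0.478]
contact_force: [-0.7, 0.2, 0.6]
gripper_width: 0.351
```

```bash
python3 go.py 37 -511 100 - scene
```

```text
t 10.6 bay [58.3 22.3] z 13.6 w 0.351 F [-0.7  0.2  0.6] down [-0.002 -0.001 -1.   ]
shift [-86.  -21.3 533.3] turn -0.0
[[np.float64(62.5), np.float64(75.9), np.float64(25.6)], [np.float64(-40.4), np.float64(78.4), np.float64(26.4)], [np.float64(-266.8), np.float64(-43.9), np.float64(77.2)], [np.float64(40.0), np.float64(-464.5), np.float64(28.2)], [np.float64(-428.4), np.float64(6.0), np.float64(204.8)], [np.float64(-665.9), np.float64(-136.7), np.float64(97.5)], [np.float64(179.8), np.float64(-1302.4), np.float64(56.5)], [np.float64(-960.9), np.float64(-211.4), np.float64(185.0)], [np.float64(6.9), np.float64(-1246.2), np.float64(200.9)]]
```

>>> play_rows(
  plan=[
    [-35,0,10,0,0.3],
    [-75,0,36,0,0.3],
    [-86,-3,90,0,0.3],
    [-86,-6,148,0,0.3],
    [-86,-9,206,0,0.3],
    [-86,-12,264,0,0.3],
    [-86,-15,322,0,0.3],
    [-86,-18,380,0,0.3],
  ],
)

```text
time: 11.65
tool_pos: [0.5744, -0.1477, 0.1013]
tool_rot: [0.523, 0.477, 0.521, -0.477]
contact_force: [0.7, 0.1, 0.9]
gripper_width: 0.352
```

>>> play_rows(
  plan=[
    [0,-2,50,0,0.3],
    [0,-3,105,0,0.3],
    [0,-3,140,0,0.3],
    [0,-3,153,0,0.3],
    [20,-3,153,0,0.3],
    [45,-3,153,0,0.3],
    [65,-3,153,0,0.3],
    [80,-3,153,0,0.3],
  ],
)

```text
time: 12.65
tool_pos: [0.5846, -0.2961, 0.018]
tool_rot: [0.522, 0.476, 0.523, -0.477]
contact_force: [1.0, 0.3, -0.5]
gripper_width: 0.354
```

```bash
python3 go.py 36 -497 4 - top
```

```text
t 12.65 bay [  37.8 -507.6] z 18.0 w 0.354 F [ 1.   0.3 -0.5] down [-0.002  0.002 -1.   ]
shift [ 14.1  -1.7 -10.6] turn 0.001
[[np.float64(-44.6), np.float64(76.8), np.float64(24.1)], [np.float64(59.5), np.float64(74.6), np.float64(23.9)], [np.float64(36.8), np.float64(-468.4), np.float64(22.4)]]
```

>>> play_rows(
  plan=[
    [8,-1,0,0,0.3],
    [14,-1,0,0,0.3],
    [14,-1,-6,0,0.3],
    [14,-1,-12,0,0.3],
    [14,-2,-22,0,0.3],
    [14,-3,-38,0,0.3],
    [14,-4,-58,0,0.3],
    [14,-5,-80,0,0.3],
  ],
)

```text
time: 13.7
tool_pos: [0.5729, -0.217, 0.0064]
tool_rot: [0.522, 0.477, 0.522, -0.477]
contact_force: [0.1, -0.4, 1.1]
gripper_width: 0.349
```

```bash
python3 go.py 7 32 4 - wrist
```

```text
t 13.7 bay [  33.3 -427.7] z 6.4 w 0.349 F [ 0.1 -0.4  1.1] down [ 0. -0. -1.]
shift [   2.4  -26.1 -459.7] turn 0.0
[[np.float64(31.8), np.float64(-400.7), np.float64(23.6)]]
```

>>> play_rows(
  plan=[
    [2,-1,-10,0,0.3],
    [2,-2,-30,0,0.3],
    [2,-3,-54,0,0.3],
    [2,-4,-78,0,0.3],
    [2,-6,-102,0,0.3],
    [2,-7,-126,0,0.3],
    [2,-9,-150,0,0.3],
    [2,-10,-174,0,0.3],
  ],
)

```text
time: 14.75
tool_pos: [0.5468, -0.0443, 0.0043]
tool_rot: [0.522, 0.477, 0.522, -0.477]
contact_force: [1.1, -0.1, 0.5]
gripper_width: 0.348
```

```bash
python3 go.py 7 32 4 - wrist
```

```text
t 14.75 bay [  22.9 -253.5] z 4.3 w 0.348 F [ 1.1 -0.1  0.5] down [-0.  0. -1.]
shift [   0.3  -15.7 -285.5] turn 0.001
[[np.float64(21.9), np.float64(-226.3), np.float64(23.7)]]
```

>>> play_rows(
  plan=[
    [0,-1,-10,0,0.3],
    [0,-2,-30,0,0.3],
    [0,-4,-54,0,0.3],
    [0,-6,-78,0,0.3],
    [0,-8,-102,0,0.3],
    [0,-10,-126,0,0.3],
    [0,-13,-150,0,0.3],
    [0,-15,-174,0,0.3],
  ],
)

```text
time: 15.8
tool_pos: [0.5161, 0.127, 0.0043]
tool_rot: [0.522, 0.477, 0.522, -0.477]
contact_force: [-0.4, 0.1, -0.2]
gripper_width: 0.349
```

```bash
python3 go.py 7 32 4 - wrist
```

```text
t 15.8 bay [  7.9 -80.1] z 4.3 w 0.349 F [-0.4  0.1 -0.2] down [-0.  0. -1.]
shift [   0.3   -0.9 -112.1] turn -0.0
[[np.float64(6.4), np.float64(-52.9), np.float64(23.7)]]
```

>>> play_rows(
  plan=[
    [0,0,-10,0,0.3],
    [0,0,-28,0,0.3],
    [0,0,-50,0,0.3],
    [0,0,-72,0,0.3],
    [0,0,-92,0,0.3],
    [0,0,-105,0,0.3],
    [0,0,-111,0,0.3],
    [0,0,-112,0,0.3],
  ],
)

```text
time: 16.85
tool_pos: [0.5064, 0.2374, 0.0043]
tool_rot: [0.522, 0.477, 0.522, -0.477]
contact_force: [0.2, -0.3, 0.5]
gripper_width: 0.35
```

>>> play_rows(
  plan=[
    [0,0,12,0,0.3],
    [0,0,30,0,0.3],
    [-30,0,45,0,0.3],
    [-70,0,80,0,0.3],
    [-110,0,130,0,0.3],
    [-140,0,185,0,0.3],
    [-150,0,240,0,0.3],
    [-150,0,295,0,0.3],
  ],
)

```text
time: 17.85
tool_pos: [0.5335, -0.06, 0.1562]
tool_rot: [0.523, 0.478, 0.521, -0.477]
contact_force: [-0.2, 0.2, -0.4]
gripper_width: 0.348
```

```bash
python3 go.py 7 32 4 pics/end.png top; python3 - <<'E'
from h import *
from plant import manip
f=manip.grab_frame("top"); 
v,u=np.mgrid[:384,:512]; z=f["range_z"]
d=np.stack([(u-f["cx"])/f["fx"],-(v-f["cy"])/f["fy"],-np.ones_like(u,float)],-1)*z[...,None]
W=d@rot(f["rotation"]).T+f["origin"]
m=(z>0)&(W[...,2]>.02)&(W[...,2]<.14)&(W[...,0]>.25)&(W[...,0]<.85)&(abs(W[...,1])<.45)
for c in blobs(m,40):
    k=np.zeros((384,512),np.uint8); cv2.drawContours(k,[c],-1,1,-1); p=W[(k>0)&m]
    print("obj",np.round(p.min(0),3),np.round(p.max(0),3))
for c in blobs(orange(f),60):
    k=np.zeros((384,512),np.uint8); cv2.drawContours(k,[c],-1,1,-1); p=W[(cv2.erode(k,np.ones((5,5)))>0)]
    print("lid top z",np.round(np.percentile(p[:,2],[5,50,95]),4))
i=f["img"][90:320,80:430,::-1];cv2.imwrite('pics/endc.png',cv2.resize(i,None,fx=2.2,fy=2.2))
E
```

```text
t 17.85 bay [   8.3 -267.9] z 156.2 w 0.348 F [-0.2  0.2 -0.4] down [ 0.004 -0.001 -1.   ]
shift [ 151.8   -2.2 -300.1] turn -0.001
[[np.float64(-44.6), np.float64(76.8), np.float64(24.1)], [np.float64(8.6), np.float64(58.4), np.float64(23.8)], [np.float64(59.5), np.float64(74.6), np.float64(23.9)]]
obj [0.384 0.195 0.02 ] [0.602 0.345 0.035]
obj [ 0.669 -0.201  0.02 ] [ 0.756 -0.114  0.035]
obj [ 0.716 -0.056  0.02 ] [ 0.772 -0.002  0.131]
lid top z [0.0152 0.0179 0.0204]
lid top z [0.0154 0.0178 0.0199]
lid top z [0.0154 0.0178 0.0205]
```

View pics/endc.png

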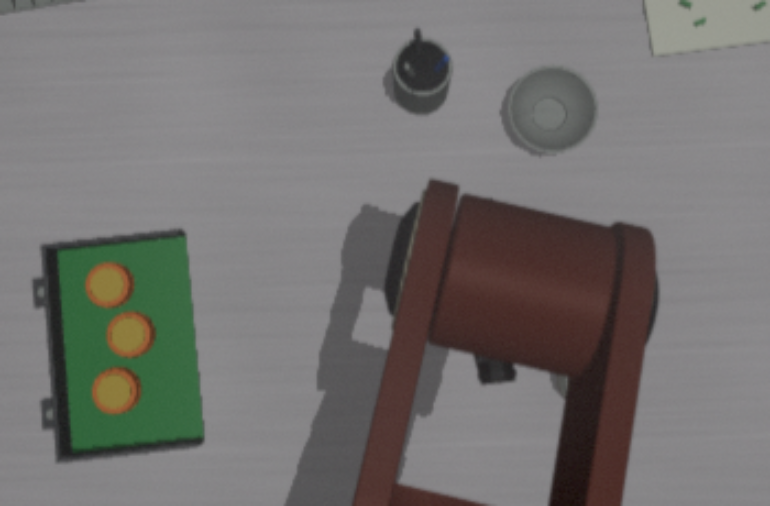

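All three lids lie flat and separate on the green floor, at crop pixels (108,285), (130,334) and (116,391). The dish and canister have not moved. The arm hides the jar here, so I'll check it in the scene view and hand in only if it hasn't moved.

```bash
python3 - <<'E'
from h import *
from plant import manip
f=manip.grab_frame("scene")
v,u=np.mgrid[:384,:512]; z=f["range_z"]
d=np.stack([(u-f["cx"])/f["fx"],-(v-f["cy"])/f["fy"],-np.ones_like(u,float)],-1)*z[...,None]
W=d@rot(f["rotation"]).T+f["origin"]
m=(z>0)&(W[...,2]>.02)&(W[...,2]<.08)&(abs(W[...,0]-.45)<.06)&(abs(W[...,1]+.18)<.06)
p=W[m]; lo,hi=p.min(0),p.max(0); print(m.sum(),lo.round(3),hi.round(3))
s=manip.state(); print(np.abs(s["joint_vel"]).max(),s["contact_force"])
if np.allclose(lo[:2],[.425,-.207],atol=.006) and np.allclose(hi,[.477,-.154,.063],atol=.006): print("done",manip.job_done())
E
```

```text
233 [ 0.428 -0.199  0.02 ] [ 0.476 -0.152  0.063]
0.060201126837120686 [-0.64038394  0.11215708 -0.19664963]
```

The jar's extent is partly hidden by the arm: it measures 47 mm in y instead of 52 mm. I'll move the arm aside and recheck before handing in.

>>> play_rows(
  plan=[
    [0,0,-30,0,0.3],
    [0,0,-70,0,0.3],
    [0,0,-110,0,0.3],
    [0,0,-130,0,0.3],
    [0,0,-130,0,0.3],
    [0,0,-130,0,0.3],
    [0,0,-130,0,0.3],
    [0,0,-130,0,0.3],
  ],
)

```text
time: 19.0
tool_pos: [0.5215, 0.0723, 0.1543]
tool_rot: [0.522, 0.477, 0.522, -0.477]
contact_force: [0.2, -0.6, -0.7]
gripper_width: 0.349
```

```bash
python3 - <<'E'
from h import *
from plant import manip
def jar(f):
    v,u=np.mgrid[:384,:512]; z=f["range_z"]
    d=np.stack([(u-f["cx"])/f["fx"],-(v-f["cy"])/f["fy"],-np.ones_like(u,float)],-1)*z[...,None]
    W=d@rot(f["rotation"]).T+f["origin"]
    m=(z>0)&(W[...,2]>.02)&(W[...,2]<.08)&(abs(W[...,0]-.45)<.06)&(abs(W[...,1]+.18)<.06)
    p=W[m]; return np.r_[p.min(0),p.max(0)].round(3) if m.any() else np.zeros(6)
ok=False
for n in("top","scene"):
    a,b=jar(dict(np.load(n+"0.npz"))),jar(manip.grab_frame(n)); print(n,a,b); ok|=np.allclose(a,b,atol=.005)
s=manip.state(); print(np.abs(s["joint_vel"]).max(),s["time"])
if ok: print("done",manip.job_done())
E
```

```text
top [ 0.422 -0.205  0.02   0.474 -0.153  0.066] [ 0.422 -0.206  0.02   0.474 -0.154  0.067]
scene [ 0.425 -0.207  0.02   0.477 -0.154  0.063] [ 0.425 -0.206  0.02   0.477 -0.153  0.064]
0.004102906742590889 19.1
the job is handed in; nothing more can be done
done None
```

I swept all three lids into the bay one at a time, pushing each with the half-closed fingertips at about 0.2 m/s. I handed the job in at 19.1 s on the robot's clock.

- **Lids:** the last top view put their centres at bay (x, y) = (-45, 77), (9, 58) and (60, 75) mm, all inside the walls and well past the 20 mm line. They lie flat, with their tops measuring about 18 mm against 16 mm expected, which is within the camera's error.
- **Dish and canister:** within about 1 mm of where they stood, and upright.
- **Jar:** within about 1 mm in both cameras. An earlier check disagreed (47 mm wide instead of 52 mm) because the arm was partly hiding it, so I moved the arm aside and measured again.
- **Robot:** clear of everything, about 150 mm above the bench and practically still. Hand-in gives no verdict.

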